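Make the sesame mill ready and start it

TASK

Get the sesame mill ready to grind: first stand the small square dish in the low-rimmed tray in front of the mill, then slide the tall narrow sleeve down over the upright drive shaft until it rests on the motor housing, and the wide, lower grinding ring down over the shaft until it sits on the sleeve; lower both gently, do not let them drop down the shaft. Only when all three are in place, squeeze the trigger of the black upright grip fully, hold it briefly and let it spring back. Leave the other things on the worktop where they stand.

Things in the scene. Friction and masses are not known exactly. Their poses are not given: they have to be found in the camera images.
- mill: Sesame mill, fixed. Origin on the worktop under the rear part of its grey L-shaped base (12 mm thick; x -60..60, y -120..115 mm); the forward part (x -175..-50, y 0..115 mm) carries the tray. White motor housing, 76 mm diameter, at (0, 60) mm; a chute from it ends at x -77 mm, 54 mm high; black upright grip at (0, -85) mm
- mill_shoulder (a point): Point on the axis of the upright steel drive shaft, on the flat top of the motor housing (55 mm above the worktop), where the sleeve comes to rest; z up, axes as the mill. The shaft is 24 mm in diameter and 80 mm tall above this point, then tapers over 12 mm more to a 9 mm wide nose (top 92 mm above this point)
- mill_tray (a point): Middle of the floor of the tray in front of the mill (12 mm above the worktop), axes as the mill. The tray is 90 x 90 mm inside, its metal rim 5 mm high
- mill_squeeze (a point): Squeeze point of the grip, 116 mm above the worktop, axes as the mill; close the fingers along x. Fixed black post 24 (x) x 34 mm: back face 18 mm to +x of here, top 19 mm above. Steel trigger blade in front, 24 mm wide, hinged at its foot 71 mm below, top 13 mm above: its front face is 33 mm to -x of here when free, 18 mm when fully squeezed
- trigger (a joint): Trigger angle in rad: 0 free (leaning out to the mill's -x), 0.2 fully squeezed (upright against the post). Spring: about 6 N free to 11 N squeezed, at the squeeze point
- sleeve: Tall narrow steel tube standing upright, 44 mm outside diameter, 60 mm high, bore 27 mm right through; origin at the centre of its underside, z along its axis. When it is seated, 32 mm of the shaft and nose stand out above its top: grip it near the top so that the hand clears them
- grind_ring: Wide low steel ring standing flat, 60 mm outside diameter, 45 mm high, bore 27 mm right through; origin at the centre of its underside, z along its axis. Seated on the sleeve its underside is 60 mm above mill_shoulder and its top 13 mm above the nose of the shaft
- small_dish: Small square beige glazed dish with a little green garnish in it (for the sesame to fall on), open at the top, 61 x 61 mm at the rim, 52 mm at the foot, 30 mm high, walls flaring; origin at the centre of its underside, z up, sides along its x and y
- shaker: Bystander: salt shaker with grey domed top, 44 mm in diameter, 90 mm high; origin under its centre
- seed_jar: Bystander: glass jar with grey screw lid, 54 mm in diameter, 85 mm high; origin under its centre
- tape_roll: Bystander: roll of paper tape lying flat, 97 mm in diameter, 25 mm high; origin under its centre
- pot_lid: Bystander: black teapot lid with a small knob, 67 mm in diameter, 24 mm high; origin under its centre
Not all that is in view belongs to the job. Leave any orange or purple look-alike of the grind_ring alone.

How it is judged:
By the outcome, as a careful person would: the job done as asked, in the order asked, and still so for the second after the job is handed in, with the robot touching nothing.
It also fails if it takes over 72 s, if anything falls off the work surface, if the arm or the gripper's body presses on something with over 40 N, if the wrist force passes 120 N, or if a joint passes its speed limit or range.

ROBOT

A 6-joint arm with a two-finger parallel gripper is mounted at the origin on a cart in front of the work surface, level with it; the furniture and walls round the work are solid. World frame = base frame: x ahead of the robot, y to its left, z up, the work surface at z = 0. Lengths are in mm, angles in rad, forces in N, time in s.
With the tool pointing down it reaches from about 275 to 825 mm from the base axis. Payload 5.2 kg.
Tool frame: the origin (TCP) lies at the very end of the fingers, on their centre line; the grasp point (between the pads) lies 19 mm behind it; z points along the fingers, y is the line along which they close (so a half turn about z gives the same grasp; the last joint's range is limited). The gripper opens to 93 mm and grips with 3 to 60 N. Pads are 15 mm wide; open, the fingers measure 128 mm over their backs; the gripper's body (75 mm by 188 mm) begins 65 mm behind the grasp point.
Start: joints at [-1.546, 0.259, 1.535, -0, 1.348, -0.203], TCP at [124.23, -535.791, 218.653] pointing down, gripper open.
Joint ranges: [-3.14, 3.14], [-0.91, 2.08], [0.19, 2.58], [-1.22, 4.36], [0.22, 2.71], [-3.12, 3.12]. Speed limits (rad/s): [2.57, 2.57, 3.14, 3.14, 3.14, 3.14].

INTERFACE

Orientations are given as [roll, pitch, yaw] about the fixed x, y, z axes, in that order (R = Rz(yaw) Ry(pitch) Rx(roll)).
In Python, from bench import robot gives the robot as it stands. The module is installed in compiled form; this text tells all that it offers. Calls block until the motion is done:
- robot.move_ptp(position, orientation): joint-space move of the TCP to a pose.
- robot.move_linear(position, ori=None, speed=150, f_stop=None): straight line of the TCP; ori=None keeps the orientation; speed is the mean speed in mm/s. With f_stop (N) it stops when the force on the tool has changed by that much, and returns True; else False.
- robot.move_j(angles): joint-space move.
- robot.move_gripper(opening): opening from 0.0 (shut) to 1.0 (fully open); the grip force is fixed at half the most; returns when the fingers have stopped.
- robot.sleep(seconds).
- robot.inverse_kinematics(position, orientation): joint angles nearest the present ones, or None.
- robot.get_image(name): name is "scene" or "side" or "wrist"; returns a dict with "img" (400x640x3 uint8, blue, green, red), "fovy" (degrees; the focal length in pixels is half the picture's height over the tangent of half this angle, whatever the lens; pixels are square), "cx", "cy" (the principal point, pixels), "k1" (the pictures are not rectified: a ray, as slopes to the right and down, at radius r is drawn at 1 + k1 r^2 times it, then the intrinsics apply), "eye" and "orientation" of the camera in the world. Camera axes: x right, y down, z forward; pixel columns grow to the right and rows downward; lengths in mm; the calibration is good to about 2 mm. A picture is of the moment at which its call begins. There is no depth.
A pose or a line that the arm cannot do raises robot.MotionError and nothing moves.
- robot.hand_in(): hands the job in; it is judged then, once.
Readings, each from a call of its own:
- robot.current_t(): time.
- robot.current_qpos(): joint angles.
- robot.current_joint_vel(): joint speeds.
- robot.current_joint_efforts(): joint torques, N m.
- robot.current_tcp_pos(): TCP position.
- robot.current_eef_rot(): TCP orientation.
- robot.current_contact_force(): force on the tool from outside, world axes, zero at the start.
- robot.current_ft_torque(): the same for the moment, N m.
- robot.current_gripper_width(): opening from 0.0 (shut) to 1.0 (fully open).
- robot.current_finger_force(): force on a finger pad.
Only numpy, scipy, OpenCV 4.12 (cv2) and the standard library are available. Lean on these libraries where they do the work, as an engineer would, in place of code of your own. Each camera call takes 0.05 s, during which the arm holds its last target. There are 200 camera calls.

## Working session

There is one attempt and no reset: what is moved stays moved. The work goes in short steps, each a Python script; the robot and the scene stay as the last script left them, time stands still between calls to the robot, and variables do not carry over. Pictures are saved under pics/ and viewed, at most 10 in all, crops included, and the job is handed in when it is done.

```bash
mkdir -p pics
cat > h.py <<'E'
import numpy as np, cv2
from scipy.spatial.transform import Rotation as R
from bench import robot
def cal(d):
    f=200/np.tan(np.radians(d['fovy'])/2)
    K=np.array([[f,0,d['cx']],[0,f,d['cy']],[0,0,1]]);D=np.array([d['k1'],0,0,0.])
    o=np.array(d['orientation'],float)
    M=R.from_euler('xyz',o).as_matrix() if o.size==3 else o.reshape(3,3)
    return K,D,M,np.array(d['eye'],float)
def ray(d,px):
    K,D,M,e=cal(d)
    p=cv2.undistortPoints(np.array(px,float).reshape(-1,1,2),K,D).reshape(-1,2)
    return e,np.c_[p,np.ones(len(p))]@M.T
def plane(d,px,z):
    e,v=ray(d,px); return e+v*((z-e[2])/v[:,2])[:,None]
def proj(d,P):
    K,D,M,e=cal(d)
    return cv2.projectPoints(((np.array(P,float).reshape(-1,3)-e)@M).reshape(-1,1,3),np.zeros(3),np.zeros(3),K,D)[0].reshape(-1,2)
def grab(n,f):
    d=robot.get_image(n); cv2.imwrite(f'pics/{f}.png',d['img'])
    import pickle; pickle.dump(d,open(f'pics/{f}.pkl','wb')); return d
E
python3 - <<'E'
from h import *
for n in ('scene','side','wrist'):
    d=grab(n,n+'0'); print(n,d['fovy'],d['cx'],d['cy'],d['k1'],d['eye'],d['orientation'])
E
```

```text
scene 42.03645715081873 326.29884898771974 193.3663388915449 -0.026845035392518514 [ -61.96567568 1185.0978902   940.02994937] [-2.16513814  0.01257861 -2.63611602]
side 55.23773831264113 319.45587319345213 197.11403372683725 -0.06506449296524776 [  85.71513137 -773.56560051  966.01360507] [-2.29215662  0.01722007 -0.5094277 ]
wrist 70.67212045097463 319.2328755372343 198.56173474520472 -0.0400183493717591 [ 190.84347906 -519.66919675  383.36849881] [ 2.89000269e+00  2.43777069e-03 -1.34318553e+00]
```

View pics/scene0.png

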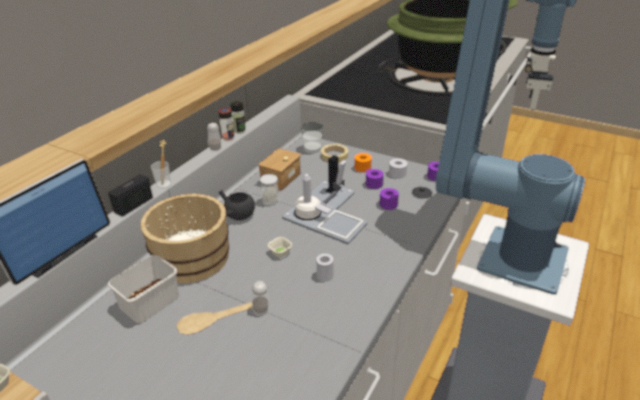

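View pics/side0.png

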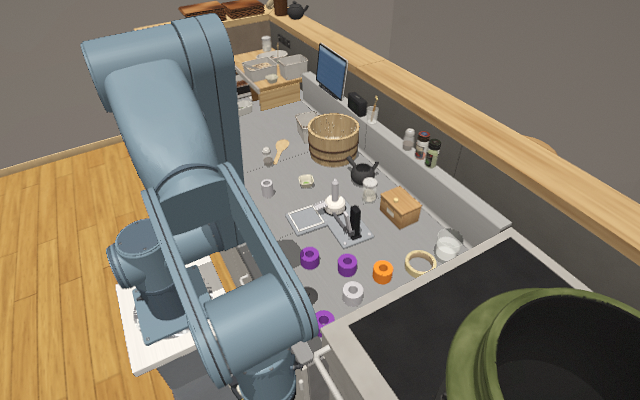

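Scene view: sleeve candidates are the grey tube (325,267) and the shaker (260,290, dome top). Ring candidates are the grey ring (398,168), orange (363,161) and purple (375,178), (389,198), (434,170). The dish is at (281,248), with the mill shaft at (307,190), grip at (333,172) and tray at (340,224). By the description I choose the grey tube, the grey ring and the beige dish, and check them in one close crop pair.

Run:
```python
import cv2,numpy as np
a=cv2.imread('pics/scene0.png')[140:300,240:440]; b=cv2.imread('pics/side0.png')[165:315,240:440]
a=cv2.resize(a,None,fx=3.9,fy=3.9,interpolation=cv2.INTER_CUBIC)[:, :780]
b=cv2.resize(b,None,fx=3.9,fy=3.9,interpolation=cv2.INTER_CUBIC)
cv2.imwrite('pics/ca.png',a[:600]);cv2.imwrite('pics/cb.png',b)
```

```text
(no output)
```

View pics/ca.png

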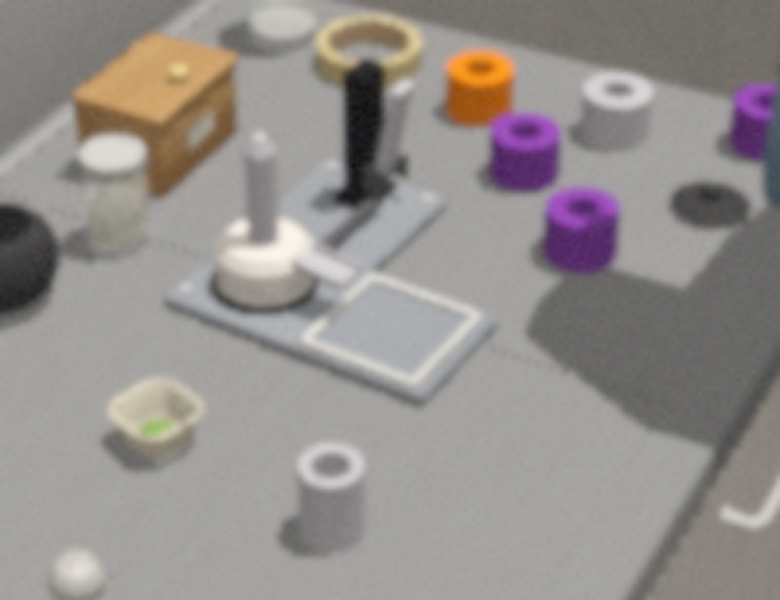

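View pics/cb.png

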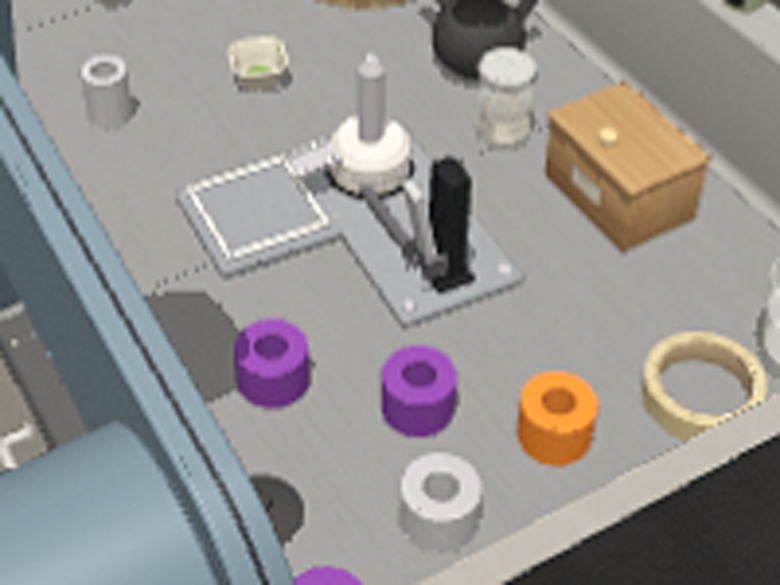

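Both crops agree. The grey tube is at crop a (331,465), the grey ring with bore at a (618,90), the beige dish with garnish at a (156,408), and the tray outline and shaft nose are visible. I'll do coarse positions first.

Run:
```python
from h import *
import pickle
S=pickle.load(open('pics/scene0.pkl','rb'));T=pickle.load(open('pics/side0.pkl','rb'))
s=lambda p:np.array(p)/3.9+[240,140]
t=lambda p:np.array(p)/3.9+[240,165]
for n,a,b,z in [('sleeve',(331,465),(105,72),60),('ring',(618,90),(441,485),45),('dish',(156,408),(257,55),30),('nose',(260,135),(371,57),147),('grip',(364,67),(450,163),135)]:
    print(n,plane(S,[s(a)],z).round(1),plane(T,[t(b)],z).round(1))
for P,f,pts in ((S,s,[(375,275),(485,318),(412,385),(305,338)]),(T,t,[(185,193),(278,158),(327,220),(232,258)])):
    q=plane(P,[f(p) for p in pts],17); print(q.round(1).tolist(),q.mean(0).round(1))
# others
for n,a,b,z in [('jar',(113,152),(508,65),85),('tape',(369,48),(704,380),25),('orange',(482,67),(557,397),45),('p1',(525,130),(420,373),45),('p2',(582,207),(272,347),45)]:
    print(n,plane(S,[s(a)],z).round(0),plane(T,[t(b)],z).round(0))
```

```text
sleeve [[436.6 314.7  60. ]] [[441.9 301.1  60. ]]
ring [[ 463.2 -240.    45. ]] [[ 470.6 -249.8   45. ]]
dish [[590.8 290.4  30. ]] [[597.  283.8  30. ]]
nose [[611.6 105.4 147. ]] [[618.1  98.5 147. ]]
grip [[600.9 -36.4 135. ]] [[610.4 -40.4 135. ]]
[[538.5, 62.7, 17.0], [439.7, 72.5, 17.0], [451.6, 169.0, 17.0], [546.9, 157.3, 17.0]] [494.2 115.4  17. ]
[[452.7, 152.2, 17.0], [549.1, 151.0, 17.0], [548.1, 56.2, 17.0], [452.8, 57.2, 17.0]] [500.7 104.1  17. ]
jar [[754.  97.  85.]] [[763.  89.  85.]]
tape [[ 704. -236.   25.]] [[ 715. -260.   25.]]
orange [[ 583. -221.   45.]] [[ 593. -226.   45.]]
p1 [[ 507. -143.   45.]] [[ 514. -153.   45.]]
p2 [[419. -60.  45.]] [[425. -71.  45.]]
```

Run:
```python
from h import *
print(robot.current_eef_rot(),robot.current_t())
o=[3.14159,0,0.0]
e0=np.array(robot.current_eef_rot())
Rt=R.from_euler('xyz',e0); d=robot.get_image('wrist'); K,D,M,e=cal(d)
print('cam in tool',Rt.inv().apply(e-robot.current_tcp_pos()), Rt.inv().as_matrix()@M)
for yaw in (0,1.57,-1.57,3.14):
  for p in ([400,-240,220],[480,200,280]):
    print(yaw,p,robot.inverse_kinematics(p,[np.pi,0,yaw]))
```

```text
[-3.14025968e+00 -2.87987046e-04  2.27839722e-01] 0.15
cam in tool [  68.51180546   -0.54140556 -165.30308779] [[-2.29667090e-04 -9.68434626e-01 -2.49267572e-01]
 [ 9.99999592e-01 -4.73969050e-06 -9.02953055e-04]
 [ 8.73269553e-04 -2.49267678e-01  9.68434232e-01]]
0 [400, -240, 220] [-7.80237193e-01  1.05778323e-01  1.72145799e+00 -4.44089210e-16
  1.31435634e+00  7.90559134e-01]
0 [480, 200, 280] [ 1.80067991e-01  1.69399631e-01  1.49942328e+00 -4.44089210e-16
  1.47276974e+00  1.75086432e+00]
1.57 [400, -240, 220] [-0.78023719  0.10577832  1.72145799  0.          1.31435634 -0.77944087]
1.57 [480, 200, 280] [ 1.80067991e-01  1.69399631e-01  1.49942328e+00 -4.44089210e-16
  1.47276974e+00  1.80864318e-01]
-1.57 [400, -240, 220] [-7.80237193e-01  1.05778323e-01  1.72145799e+00 -4.44089210e-16
  1.31435634e+00  2.36055913e+00]
-1.57 [480, 200, 280] [ 0.18006799  0.16939963  1.49942328  0.          1.47276974 -2.96232099]
3.14 [400, -240, 220] [-0.78023719  0.10577832  1.72145799  0.          1.31435634 -2.34944087]
3.14 [480, 200, 280] [ 0.18006799  0.16939963  1.49942328  0.          1.47276974 -1.38913568]
```

Run:
```python
from h import *
pi=np.pi
robot.move_ptp([467,-245,200],[pi,0,pi/2]); grab('wrist','w_ring')
robot.move_ptp([560,70,300],[pi,0,pi/2]); grab('wrist','w_mill')
robot.move_ptp([515,295,210],[pi,0,pi/2]); grab('wrist','w_ds')
print(robot.current_t(), robot.current_tcp_pos())
ims=[cv2.imread(f'pics/{n}.png') for n in('w_ring','w_mill','w_ds')]
cv2.imwrite('pics/m1.png',cv2.resize(np.vstack([ims[0],ims[2]]),(480,600)))
```

```text
4.2667 [516.27124556 293.66373103 210.80406619]
```

View pics/m1.png

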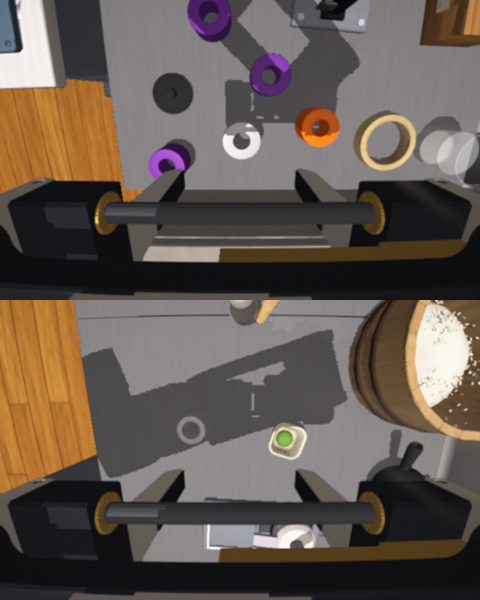

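View pics/w_mill.png

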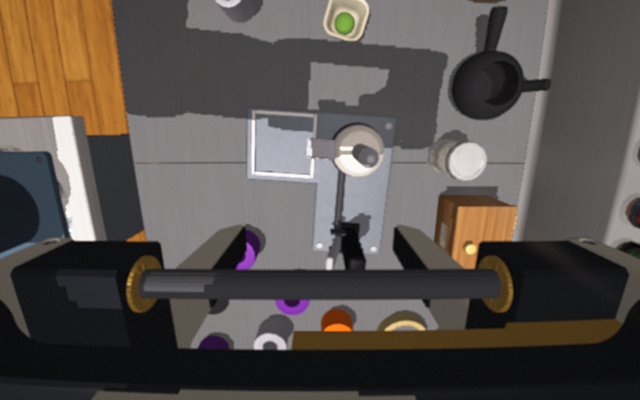

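Ring at w_ring ≈(321,188), sleeve at w_ds ≈(255,173), dish at w_ds ≈(384,189). In w_mill the tray corners are ≈(252,112), (316,116), (314,180), (249,176) and the nose ≈(367,157). I'll refine with enlarged crops and contours.

Run:
```python
import cv2,numpy as np
rows=[]
for n,x,y,w in(('w_ring',321,188,40),('w_ds',255,173,40),('w_ds',384,189,40),('w_mill',310,152,80)):
    im=cv2.imread(f'pics/{n}.png')[y-w*3//4:y+w*3//4,x-w:x+w]
    im=cv2.resize(im,(400,300),interpolation=cv2.INTER_CUBIC)
    im=cv2.convertScaleAbs(im,alpha=1.0)
    for k in range(0,400,50): cv2.putText(im,str(x-w+k*2*w//400),(k,9),0,.3,(0,255,255)); cv2.line(im,(k,10),(k,14),(0,255,255))
    for k in range(0,300,50): cv2.putText(im,str(y-w*3//4+k*2*w//400),(0,k+4),0,.3,(0,255,255)); cv2.line(im,(20,k),(24,k),(0,255,255))
    rows.append(im)
cv2.imwrite('pics/m2.png',np.vstack([np.hstack(rows[:2]),np.hstack(rows[2:])]))
```

```text
(no output)
```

View pics/m2.png

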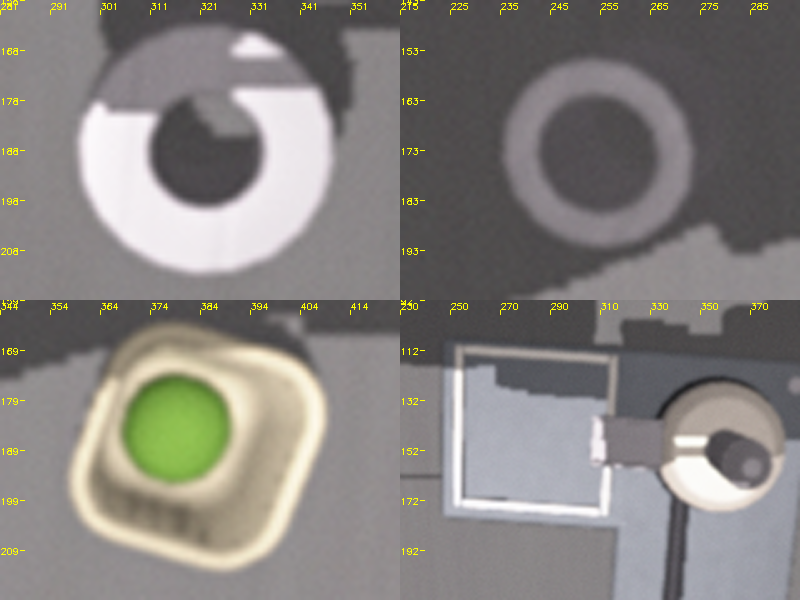

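Run:
```python
from h import *
import pickle
L=lambda n:pickle.load(open(f'pics/{n}.pkl','rb'))
r,m,d=L('w_ring'),L('w_mill'),L('w_ds')
print('ring',plane(r,[(322.3,187.9)],45)); print('sleeve',plane(d,[(254.8,173.5)],60)); print('dish',plane(d,[(383.6,188.4)],30))
c=lambda p:np.array(p)/5+[344,159]-[0,60]
e=plane(d,[c(p) for p in((110,535),(215,568),(75,475),(110,375),(275,545),(325,420))],30)
for i in(0,2,4): v=e[i+1]-e[i]; print(np.degrees(np.arctan2(v[1],v[0]))%90)
t=plane(m,[(252.8,110),(316.8,114),(312.4,178.4),(251.2,175.2)],17); print(t.round(1),t.mean(0))
for i in range(4): v=t[(i+1)%4]-t[i]; print(np.linalg.norm(v),np.degrees(np.arctan2(v[1],v[0])))
print('nose',plane(m,[(370.8,158.8)],147)); print('hous',plane(m,[(358.4,150.4)],50))
print('nose in ring-img?',proj(r,[615,100,147]),'d',proj(d,[615,100,147]))
```

```text
ring [[ 469.73302378 -246.19991018   45.        ]]
sleeve [[442.6060601  311.43312429  60.        ]]
dish [[596.460138   287.50424588  30.        ]]
72.1105629330525
72.89428765693381
72.35690520836972
[[457.6 162.8  17. ]
 [555.3 156.5  17. ]
 [547.8  56.7  17. ]
 [449.3  62.1  17. ]] [502.4982412  109.52036287  17.        ]
97.89984716972398 -3.7028991068279646
100.06613086539517 -94.25250240492674
98.66537706534571 176.8707117286482
101.06393388673015 85.32168934624077
nose [[617.23803704 102.53718479 147.        ]]
hous [[616.04612212 104.00037417  50.        ]]
nose in ring-img? [[ 539.37838867 -281.34818967]] d [[414.80736025 388.52858356]]
```

Run:
```python
from h import *
pi=np.pi; st=lambda s:print(s,round(robot.current_t(),2),np.round(robot.current_tcp_pos(),2),round(robot.current_gripper_width(),3),np.round(robot.current_contact_force(),1))
g=pi-.307; p=pi-.068
robot.move_ptp([596.5,287.5,90],[pi,0,g]); robot.sleep(.2); st('above')
robot.move_linear([596.5,287.5,9],speed=120); st('down')
robot.move_gripper(.5); st('closed'); print(robot.current_finger_force())
robot.move_linear([596.5,287.5,80],speed=150); st('up')
robot.move_linear([502.5,109.5,80],[pi,0,p],speed=200); robot.sleep(.2); st('over')
grab('wrist','dish_held'); grab('side','dish_side')
```

```text
above 5.67 [596.7  287.6   90.79] 1.001 [0.1 0.7 0.3]
down 6.49 [597.06 287.72   9.62] 1.001 [0.6 0.1 0.9]
closed 7.19 [596.58 287.51   9.18] 0.602 [-0.7  0.2  1.3]
29.98553371885464
up 7.82 [595.97 287.36  79.33] 0.601 [-0.  -1.  -0.9]
over 9.18 [502.71 110.13  79.84] 0.6 [-0.2 -0.6 -0. ]
```

Run:
```python
from h import *
pi=np.pi; st=lambda s:print(s,round(robot.current_t(),2),np.round(robot.current_tcp_pos(),2),round(robot.current_gripper_width(),3),np.round(robot.current_contact_force(),1))
robot.move_linear([502.5,109.5,30],speed=100); 
print(robot.move_linear([502.5,109.5,19.5],speed=25,f_stop=3)); st('low')
robot.move_gripper(.8); st('open')
robot.move_linear([502.5,109.5,100],speed=150); st('up')
robot.move_ptp([442.6,311.4,150],[pi,0,pi/2]); robot.sleep(.2); st('sl'); d=grab('wrist','sl2')
im=d['img'];print(proj(d,[442.6,311.4,60]),proj(d,[502.5,109.5,42]))
robot.move_gripper(1)
s=robot.get_image('scene'); cv2.imwrite('pics/x.png',s['img'])
a=cv2.resize(s['img'][170:250,280:380],(500,400),interpolation=cv2.INTER_CUBIC); b=cv2.resize(im,(640,400))[:, :300]
cv2.imwrite('pics/m3.png',np.hstack([a,b]))
```

```text
True
low 10.32 [502.85 109.33  20.93] 0.601 [-0.6 -0.9  3.6]
open 10.88 [502.03 109.55  20.4 ] 0.799 [-0.1  0.7  0.1]
up 11.56 [501.99 109.5   99.5 ] 0.798 [-0.2 -0.2 -0.3]
sl 13.43 [442.75 311.08 149.85] 0.8 [ 1.4 -0.6 -0.1]
[[319.53246111 201.97076902]] [[369.79014226 361.45095616]]
```

View pics/m3.png

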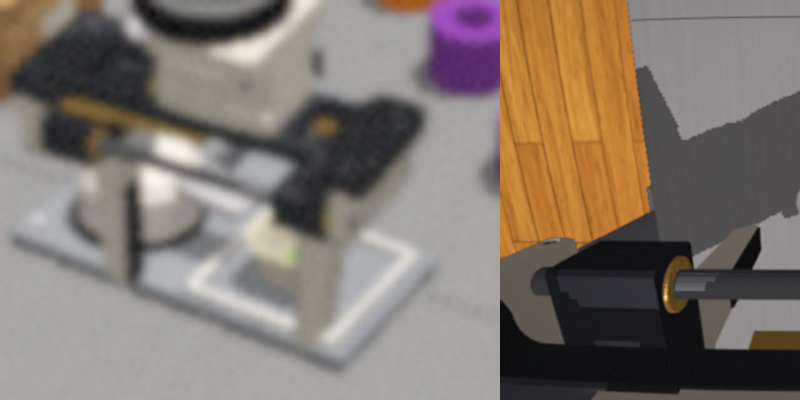

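The dish stands inside the tray (crop left, about (270,255)), with the gripper above it in the foreground. Next, refine the sleeve, grasp it, and look at the shaft with the sleeve held beside it.

```bash
python3 - <<'E'
from h import *
import pickle
pi=np.pi; st=lambda s:print(s,round(robot.current_t(),2),np.round(robot.current_tcp_pos(),2),round(robot.current_gripper_width(),3),np.round(robot.current_contact_force(),1))
d=pickle.load(open('pics/sl2.pkl','rb'))
g=cv2.medianBlur(cv2.cvtColor(d['img'],cv2.COLOR_BGR2GRAY),3)
c=cv2.HoughCircles(g[150:255,265:375],cv2.HOUGH_GRADIENT_ALT,1,5,param1=100,param2=.7,minRadius=8,maxRadius=45)
print(c)
if c is not None:
    for q in c[0]: print(plane(d,[q[:2]+[265,150]],60))
robot.move_linear([442.6,311.4,31],speed=120); st('down')
robot.move_gripper(.35); st('closed')
robot.move_linear([442.6,311.4,230],speed=200); st('up')
robot.move_ptp([616.5,20,240],[pi,0,pi/2]); robot.sleep(.3); st('near')
d=grab('wrist','near'); print(proj(d,[[616.5,103,147],[616.5,20,269]]))
E
python3 - <<'E'
import cv2,numpy as np
a=cv2.imread('pics/near.png')[:300]
cv2.imwrite('pics/near_c.png',cv2.resize(a[:,180:460],(560,600)))
E
```

```text
[[[53.       51.       18.987232]]]
[[441.16583275 312.34071771  60.        ]]
down 15.22 [443.15 311.65  31.65] 1.001 [-0.1  0.6 -0.8]
closed 16.06 [442.47 311.38  31.  ] 0.472 [-1.2 -0.5 -0.2]
up 17.2 [441.88 311.06 228.72] 0.473 [-0.5 -0.4 -1.3]
near 18.78 [616.33  21.06 240.22] 0.477 [ 0.1  0.8 -2.1]
[[319.98847744 111.45868397]
 [319.9188837  262.3262752 ]]
```

View pics/near_c.png

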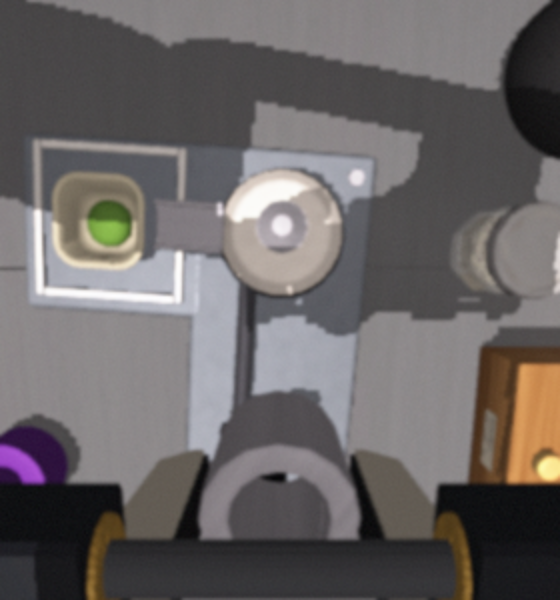

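Dish is well inside the tray (crop (98,221)), nose at crop (282,225) → px (321,112.5), giving the shaft at about (617.3,102.3). The sleeve is held upright and centred at px (320,263), as predicted.

```bash
cat >> h.py <<'E'
pi=np.pi
def st(s): print(s,round(robot.current_t(),2),np.round(robot.current_tcp_pos(),2),round(robot.current_gripper_width(),3),np.round(robot.current_contact_force(),1),flush=True)
def lower(x,y,z0,z1,z2,off):
    """over the nose, correct standing error, lower to z1 then gently to z2; off = TCP minus underside"""
    robot.move_linear([x,y,z0],speed=180); robot.sleep(.4); st('over')
    e=np.array([x,y])-np.array(robot.current_tcp_pos())[:2]; x+=e[0]; y+=e[1]
    hit=robot.move_linear([x,y,z1],speed=50,f_stop=6); st(('enter',hit))
    if hit: return False
    hit=robot.move_linear([x,y,z2],speed=50,f_stop=8); st(('seat',hit))
    return True
E
python3 - <<'E'
from h import *
print(lower(617.3,102.3,188,150,100,31))
E
```

```text
over 19.93 [617.51 101.73 188.36] 0.475 [ 0.3  0.7 -1.6]
('enter', False) 20.83 [617.35 102.86 150.29] 0.476 [-0.1 -0.2 -0.8]
('seat', False) 21.98 [617.42 102.87 100.45] 0.472 [ 0.4  0.3 -1.7]
True
```

Run:
```python
from h import *
hit=robot.move_linear([617.1,102.0,83],speed=20,f_stop=5); st(('seat',hit))
if hit and abs(robot.current_tcp_pos()[2]-86)<3:
    robot.move_gripper(.85); st('open')
    robot.move_linear([617.1,102,210],speed=180); st('up')
    robot.move_ptp([469.7,-246.2,150],[pi,0,pi/2]); robot.move_gripper(1); st('ring')
    d=grab('wrist','ring2'); print(proj(d,[469.7,-246.2,45]))
    g=cv2.medianBlur(cv2.cvtColor(d['img'],cv2.COLOR_BGR2GRAY),3)
    c=cv2.HoughCircles(g[140:260,260:380],cv2.HOUGH_GRADIENT_ALT,1,5,param1=100,param2=.6,minRadius=12,maxRadius=50); print(c)
    if c is not None:
        for q in c[0]: print(plane(d,[q[:2]+[260,140]],45))
```

```text
('seat', True) 22.66 [616.91 102.15  86.01] 0.471 [-0.2 -0.2  4. ]
open 23.42 [616.05 102.19  84.95] 0.852 [0.1 0.4 0.3]
up 24.26 [616.37 102.01 208.83] 0.846 [-0.4 -0.8  0.2]
ring 26.18 [ 469.82 -246.03  150.02] 1.002 [-0.4  0.3  0.4]
[[319.52329875 198.52836999]]
[[[59.       58.       29.116753]
  [59.       58.       14.418942]]]
[[ 469.18222381 -245.66109433   45.        ]]
[[ 469.18222381 -245.66109433   45.        ]]
```

Run:
```python
from h import *
hit=robot.move_linear([469.4,-245.9,12],speed=120,f_stop=12); st(('down',hit))
if not hit:
    robot.move_gripper(.5); st('closed')
    robot.move_linear([469.4,-245.9,200],speed=200); st('up')
    robot.move_ptp([617,20,230],[pi,0,pi/2]); robot.sleep(.3); st('near')
    d=grab('wrist','near2'); print(proj(d,[[617,102.2,147],[617,20,263]]))
    cv2.imwrite('pics/near2_c.png',cv2.resize(d['img'][:300,180:460],(560,600)))
```

```text
('down', False) 27.52 [ 469.88 -246.29   12.64] 0.999 [ 0.6 -0.9 -0.3]
closed 28.17 [ 469.49 -245.92   12.14] 0.634 [-0.6  0.4  1.6]
up 29.26 [ 468.67 -245.32  198.68] 0.639 [ 0.4 -0.7 -1.7]
near 30.73 [616.88  18.85 230.05] 0.64 [-0.8 -0.4 -1.8]
[[319.64970374 109.04746333]
 [319.81232864 262.14278937]]
```

View pics/near2_c.png

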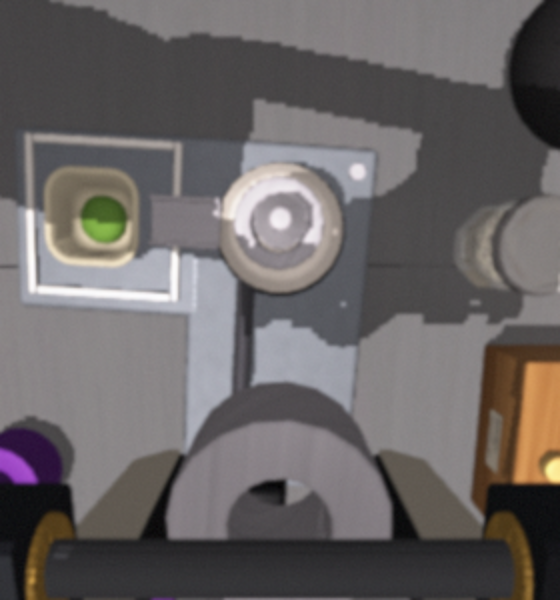

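Sleeve is seated round the shaft (crop (281,220)), the dish is still in the tray, and the ring is held centred (crop (280,533)). Now lower the ring.

Run:
```python
from h import *
if lower(617.0,102.4,176,145,135,12):
    hit=robot.move_linear([616.8,102.2,123],speed=15,f_stop=5); st(('seat',hit))
```

```text
over 31.88 [617.22 101.82 176.36] 0.639 [-0.7  0.9 -2.3]
('enter', False) 32.64 [616.89 102.98 145.07] 0.637 [ 0.6 -0.1 -2. ]
('seat', False) 32.99 [616.39 102.99 134.46] 0.636 [-0.7 -0.1 -1.7]
('seat', True) 33.56 [616.82 102.45 127.11] 0.639 [0.2 0.3 4.5]
```

Run:
```python
from h import *
robot.move_gripper(.85); st('open')
robot.move_linear([616.8,102.2,215],speed=180); st('up')
robot.move_gripper(1)
robot.move_ptp([604,-102,180],[pi,0,pi/2-.068]); robot.sleep(.3); st('look')
d=grab('wrist','post'); g=cv2.cvtColor(d['img'],cv2.COLOR_BGR2GRAY)
pc=proj(d,[607.5,-42,135])[0]; print(pc)
x,y=pc.astype(int)
w=g[y-44:y+45:4,x-60:x+61:4]
for r in w: print(' '.join('%3d'%v for v in r))
for th in (30,40,50):
    n,l,s,c=cv2.connectedComponentsWithStats((g<th).astype(np.uint8)); k=l[y,x]; print(th,k,s[k],c[k])
```

```text
open 34.12 [615.76 102.47 125.63] 0.848 [-0.3 -0.1  0.3]
up 34.77 [616.29 102.21 214.14] 0.851 [ 0.9 -0.6 -1.1]
look 36.4 [ 604.35 -100.65  180.3 ] 0.997 [-0.6 -0.5 -0.3]
[318.70258553 140.8310837 ]
 69  72  67  85  82  84  85  86  88  79  42  45  67  91  87  90  87  86  87 135 155 152 156 153 158 154 152 140  76  74  73
 72  73  67  85  83  89  86  84  86  80  42  43  69  87  89  88  87  89  86  87  88  95 133  88  89  87  82  85  79  72  72
132 102  78  86  86  88  85  86  88  79  41  46  65  86  88  87  87  90  86  90  87  90  87  87  87  90  87  83  76  72  73
133 131 125  83  83  85  83  84  88  79  43  46  64  87  88  90  89  89  89  87  88  87  87  86  86  88  87  86  75  75  72
131 133 127 178 171 119  88  84  85  83  43  47  60  87  88  88  88  88  87  89  86  87  88  89  89  88  88  87  70  73  74
132 129 123 177 179 175 176 150  85  84  38  44  32  33  34  32  33  33  34  58  87  86  87  88  87  88  85  88  72  74  74
131 131 127 174 176 181 180 166  51  51  43  41  15  16  18  17  22  15  13  38  91  88  89  88  89  86  91  91  74  73  72
132 131 125 151 149 160 156 158  
[... 1432 characters left out ...]
35 132 132 133 133 130
132 132 134 132 133 131 132 134 133 132 131 134 135 120 129 133 133 133 130 136 133 135 135 134 131 132 131 132 134 134 133
130 132 130 133 132 131 133 132 133 132 129 134 133 130 132 133 134 133 133 135 130 133 136 131 133 134 130 132 130 131 133
131 131 133 130 133 131 136 131 133 131 130 132 132 133 131 136 134 133 134 137 132 133 136 135 131 133 133 132 132 130 133
132 130 130 133 134 130 134 131 132 133 132 135 132 132 130 136 134 135 133 134 132 133 133 133 130 131 132 132 133 133 132
30 4 [ 303  117   31   46 1354] [318.42983752 139.18242245]
40 20 [ 302  116   33   48 1435] [318.13519164 138.73379791]
50 34 [ 289   85   46   79 1870] [314.41336898 132.33262032]
```

Run:
```python
from h import *
import pickle
d=pickle.load(open('pics/post.pkl','rb')); c=plane(d,[(318.3,139.2)],135)[0]; print(c)
x,y=c[0]-6*np.cos(.068),c[1]+6*np.sin(.068)
robot.move_linear([x,y,170],speed=120); robot.sleep(.3); st('over')
hit=robot.move_linear([x,y,97],speed=80,f_stop=8); st(('down',hit))
if not hit:
    robot.sleep(.3); st('settled')
    robot.move_gripper(.3); st('squeeze'); robot.sleep(.7); st('hold'); print(robot.current_finger_force())
```

```text
[607.28385498 -40.80667028 135.        ]
over 37.42 [601.37 -41.04 170.04] 1.003 [0.8 0.1 0.1]
('down', False) 38.48 [601.8 -40.5  97.6] 0.999 [-0.3 -0.3 -0.3]
settled 38.77 [601.45 -40.41  97.38] 1.004 [ 0.3 -0.3  1. ]
squeeze 39.71 [601.86 -40.37  97.13] 0.382 [ 2.8  0.9 -0.1]
hold 40.41 [601.85 -40.38  97.13] 0.384 [ 4.6  1.9 -0.1]
30.017057061195374
```

Run:
```python
from h import *
robot.move_gripper(1); robot.sleep(.3); st('open')
robot.move_linear([601.3,-40.4,200],speed=150); st('up')
robot.move_ptp([617,20,260],[pi,0,pi/2]); robot.sleep(.4)
d=grab('wrist','final'); g=cv2.cvtColor(d['img'],cv2.COLOR_BGR2GRAY); h=cv2.cvtColor(d['img'],cv2.COLOR_BGR2HSV)
p=proj(d,[616.9,102.3,160])[0].astype(int); o=p-60
c=cv2.HoughCircles(cv2.medianBlur(g,3)[o[1]:o[1]+120,o[0]:o[0]+120],cv2.HOUGH_GRADIENT_ALT,1,5,param1=100,param2=.5,minRadius=12,maxRadius=50)
if c is not None:
    for q in c[0]: print('ring',plane(d,[q[:2]+o],160),q[2]*np.linalg.norm(plane(d,[p+[1,0]],160)-plane(d,[p],160)))
m=cv2.inRange(h,(35,100,60),(75,255,255)); m[240:]=0; ys,xs=np.nonzero(m); print('garnish',plane(d,[(xs.mean(),ys.mean())],25)); st('end')
```

```text
open 41.74 [601.3  -40.41  96.99] 0.999 [-0.1 -0.5 -0.3]
up 42.58 [600.68 -40.24 199.05] 0.997 [-0.3  1.1 -0.5]
ring [[616.93789512 102.01338565 160.        ]] 30.70120823249915
ring [[616.93789512 102.01338565 160.        ]] 15.922211695685476
ring [[627.53277459 126.6742663  160.        ]] 28.664866959773622
ring [[584.59429103  74.55271527 160.        ]] 17.049547912549404
ring [[592.86525471 114.11144986 160.        ]] 19.910456035786986
ring [[640.8940364  119.97289217 160.        ]] 16.63452901766208
garnish [[515.6390348  106.37496369  25.        ]]
end 43.47 [616.83  19.45 259.54] 1.004 [-0.3 -0.7 -0.1]
```

```bash
python3 -c "
from bench import robot
print(robot.hand_in())"
```

```text
the job is handed in; nothing more can be done
None
```

I handed the job in at about 43.5 s: the dish is in the tray, the sleeve and grinding ring were lowered gently and are seated on the shaft, and the trigger was fully squeezed, held about 0.7 s and released. I did not confirm its spring-back separately.

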